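# Open the double-latched bit chest

## Task

Open the plywood bit chest on the bench: draw its bolt fully back, lift the lid by its front lip until the safety catch hidden under the lip stops it, then, holding the lid up there, feel along under the lip for the catch's tongue, push it aside to the right and raise the lid over past upright so that it stays open. Work gently: do not wrench the lid against the catch or force the catch, and do not disturb the tools lying around.

Things in the scene. Friction and masses are not known exactly. Their poses are not given: they have to be found in the camera images.
- chest: Plywood bit chest, fixed. Sizes in mm in its frame: origin on the bench under the box, x from front to back (away from the robot), y to its left, z up. Box x -40..60, y -130..130, 120 high. A wooden block on its left end (x -37..7, y 130..185, 131 high) carries the bolt. The lid (12 thick) overhangs the box front by 60.
- lip (a point): Middle of the lower front edge of the lid's lip, moving with the lid; shut: chest x -100, y 0, z 84. The lip (y +-130) is a 6 thick apron under the lid's front with a 16 wide, 4 thick flange turned inwards at its foot. Lifts with 1.5 to 4 N from below, e.g. on shut fingers pointing forward and down at 45 degrees, tips 36 past the edge. It swings forward 0.22 mm per mm of early rise. Falls shut if let go before upright.
- box_front (a point): Point on the fixed box front, chest x -40, y 0, z 84. In front of it, under the lip, is the hidden catch, its place unknown: an upright steel tongue, 4 thick in y, x -82..-52, its middle anywhere in y -5..45. Its foot is 20 to 28 below the lip edge with the lid shut, 44 below with the lid up at the catch. Nothing else is under the lip but its bracket on the box front.
- hinge_mid (a point): Middle of the lid's hinge line, fixed on the box at chest x 60, y 0, z 120; the line runs along chest y. With the lid shut the lip edge is 160 in front of it and 36 below it.
- lid (a joint): Lid angle, rad: 0 shut, grows as it opens, stop at 1.85 (leaning back); it stays open by itself past 1.6. With the bolt drawn it rises freely to 0.10..0.17 (lip edge 16 to 26 mm up), where the catch's nose stops it hard.
- bolt_knob (a point): Upright bolt knob, the point is 160 above the bench on its axis (stem diameter 14, head 18, knob 142 to 176 above the bench). Its bar lies on the block at the chest's left end and reaches over the lid. Nothing near it is higher than 146. Push it from its right side or pinch it.
- bolt (a joint): Bolt slide, m: 0 shut, 0.030 fully drawn, moving to the chest's left (+y); about 3 N, stays where left; clear of the lid from 0.020.
- catch (a joint): Turn of the hidden catch about its upright pivot at chest x -52, rad: 0 at rest, grows as the tongue is pushed to the chest's right (-y), stop 0.9, springs back. Takes 4 to 8 N at its front part, more if the lid is pulled up hard (ease it down 1 or 2 mm). Clear from 0.35 (6 to 12 mm of push); keep pushing until the lip is 15 mm higher.
- wood_plane: bystander: wooden hand plane with knob, 58x210x102, loose, far left; origin under its middle
- tape_measure: bystander: tape measure, 36x88x62, loose, left of the chest; origin under its middle
- cork_block: bystander: cork sanding block, 64x107x35, loose, front left of the chest; origin under its middle
- pencil: bystander: flat carpenter pencil, 12x159x8, lying loose between robot and chest; origin under its middle
- screw_tin: bystander: open round tin of screws, diameter 77, 30 high, loose, left of the chest; origin under its middle
- rub_block: bystander: white rubbing block, 36x92x26, loose, far left; origin under its middle

How it is judged (in metres and radians):
On the way, in this order (a step that is already met when the one before it is completed fails the run):
1. the bolt is drawn clear of the lid, the lid still shut (value of joint bolt above 0.02 m and value of joint lid below 0.04 rad), for 0.1 s.
2. the lid is lifted up to the hidden catch, the catch not yet pushed (value of joint lid between 0.07 and 0.2 rad and value of joint catch below 0.12 rad), for 0.3 s.
3. the catch is pushed aside while the lid is held up at it (value of joint catch above 0.28 rad and value of joint lid between 0.06 and 0.27 rad), for 0.05 s.
At the end, for the whole second after the job is handed in: The lid stands open past upright (over 1.6 rad) and still, the bolt is drawn clear (over 20 mm of its 30), and the catch has sprung back (under 0.12 rad) (value of joint lid above 1.6 rad and velocity of joint lid below 0.1 rad/s and value of joint bolt above 0.02 m and value of joint catch below 0.12 rad); the robot touches nothing.
It fails at once if the lid is wrenched up against the catch's nose (over 25 N) (contact force between catch and lid above 25 N).
It fails at once if the catch is forced by the robot (over 18 N) (contact force between any of the arm, the fingers and catch above 18 N).
It fails at once if the lid is forced by the robot (over 40 N) (contact force between any of the arm, the fingers and lid above 40 N).
It fails at once if a bystander is pushed more than 25 mm (distance of any of wood_plane, tape_measure, cork_block, pencil, screw_tin, rub_block from where it was at the start of the episode above 0.025 m).
It also fails if it takes over 72 s, if anything falls off the work surface, if the arm or the gripper's body presses on something with over 40 N, if the wrist force passes 120 N, or if a joint passes its speed limit or range.

## Robot

A 6-joint arm with a two-finger parallel gripper is mounted at the origin on a cart in front of the work surface, level with it; the furniture and walls round the work are solid. World frame = base frame: x ahead of the robot, y to its left, z up, the work surface at z = 0. Lengths are in mm, angles in degrees, forces in N, time in s.
With the tool pointing down it reaches from about 325 to 775 mm from the base axis. Payload 5.5 kg.
Tool frame: the origin (TCP) lies at the very end of the fingers, on their centre line; the grasp point (between the pads) lies 19 mm behind it; z points along the fingers, y is the line along which they close (so a half turn about z gives the same grasp; the last joint's range is limited). The gripper opens to 85 mm and grips with 20 to 120 N. Pads are 22 mm wide; open, the fingers measure 114 mm over their backs; the gripper's body (76 mm by 85 mm) begins 54 mm behind the grasp point. The pads swing forward as they close: fully open they stand 13 mm farther back than shut.
Start: joints at [-76.415, 5.22, 70.514, -0, 104.267, -3.249], TCP at [173.754, -574.305, 231.275] pointing down, gripper open.
Joint ranges: [-164.24, 164.24], [-49.07, 125.15], [9.68, 141.18], [-86.29, 266.29], [3.28, 154.24], [-151.56, 151.56]. Speed limits (degrees/s): [147.25, 147.25, 172.46, 180, 180, 180].

## Interface

Orientations are given as [roll, pitch, yaw] about the fixed x, y, z axes, in that order (R = Rz(yaw) Ry(pitch) Rx(roll)).
In Python, from rig import r, vision, job gives the robot as it stands. The module is installed in compiled form; this text tells all that it offers.
- The arm moves only by the tool drive_tool, never from a script. Its argument "increments" is a list of rows, each a list of 3 entries, a list of its own where there are three numbers: the turn, a rotation vector about the tool's x, y, z in rad, then the shift along the tool's x, y, z in units of 60 mm (1.0 is 60 mm), then the finger opening in mm, from 0 to 85.4. A call has 1 to 5 rows; each row shifts and turns the commanded pose from where the row before left it, along the tool's axes as they then stand; what a row does not reach is not made up. A row lasts 1/8 s, in which the tool goes at most 62.5 mm and 10.7 degrees, less where a joint would pass 70% of its speed; a pose out of reach is approached as far as the arm can. A call is refused whole if a number of a shift passes 1 or a number of a turn 0.188, either way. A call with a gripper value outside its range is refused whole. The fingers move at their own pace and stop on an object; "squeeze" is the grip in N (left out, the last holds). Time passes only in rows, so rows that do not move let the fingers close. It gives the time, the measured TCP pose, the force, the opening and the grip force at its end, in the units of the state.
- r.state(): the state, without advancing time (a new reading comes with each control period).
- vision.camera(name): name is "scene" or "top" or "wrist"; returns (picture, depth): 384x512x3 uint8, red, green, blue; 384x512 float32, mm along the optical axis (not along the pixel's ray), 0 where there is no reading.
- vision.camera_info(name): a dict with "fx", "fy", "cx", "cy" (pixels), "D" ([k1, k2, p1, p2, k3] as OpenCV has them; the pictures are not rectified), "extrinsics" (4x4, takes a point from world to camera coordinates). Camera axes: x right, y down, z forward; pixel columns grow to the right and rows downward; lengths in mm; the calibration is good to about 2 mm. A picture is of the moment at which its call begins: read the wrist's pose just before it. camera_info takes no time and is no camera call; for the wrist camera it gives the pose at the moment of the call.
- job.finish_job(): hands the job in; it is judged then, once.
The state is a dict: "time_s": time; "joint_positions": joint angles; "joint_vel": joint speeds; "joint_torque": joint torques, N m; "eef_pos": TCP position; "tool_rot": TCP orientation; "ft_force": force on the tool from outside, world axes, zero at the start; "ft_torque": the same for the moment, N m; "gripper_width": opening from 0.0 (shut) to 1.0 (fully open); "gripper_force": force on a finger pad.
Only numpy, scipy, OpenCV 4.12 (cv2) and the standard library are available. Lean on these libraries where they do the work, as an engineer would, in place of code of your own. Each camera call takes 0.05 s, during which the arm holds its last target. There are 200 camera calls.

## Working session

There is one attempt and no reset: what is moved stays moved. The work goes in short steps, Python scripts to look and compute and a tool call to move; the robot and the scene stay as the last step left them, time stands still between calls to the robot, and variables do not carry over. Pictures are saved under pics/ and viewed, at most 10 in all, crops included, and the job is handed in when it is done.

Besides the shell and the picture viewer there is one more tool, called as name([rows], argument=value, ...), one row to a line, values as JSON. drive_tool: Moves the arm, as the interface text tells. Its arguments: {"type":"object","properties":{"increments":{"type":"array"},"squeeze":{"type":"number"}},"required":["increments"]}

```bash
mkdir -p pics; cat > h.py <<'E'
import numpy as np,cv2
from rig import r,vision,job
def cam(n):
    i=vision.camera_info(n); p,d=vision.camera(n); return p,d,i
def cloud(d,i):
    K=np.array([[i['fx'],0,i['cx']],[0,i['fy'],i['cy']],[0,0,1.]])
    v,u=np.mgrid[:d.shape[0],:d.shape[1]]
    n=cv2.undistortPoints(np.stack([u,v],-1).reshape(-1,1,2).astype(float),K,np.array(i['D'],float)).reshape(d.shape+(2,))
    pc=np.dstack([n*d[...,None],d]); T=np.linalg.inv(np.array(i['extrinsics']))
    w=pc@T[:3,:3].T+T[:3,3]; w[d<=0]=np.nan; return w
E
python3 - <<'E'
from h import *
o=[]
for n in('scene','top'):
    p,d,i=cam(n); w=cloud(d,i); np.save(n+'.npy',w); cv2.imwrite(f'pics/{n}.png',p[...,::-1])
    print(n,np.round(np.linalg.inv(np.array(i['extrinsics']))[:3,3]))
print(r.state())
E
```

```text
scene [-186.  539.  984.]
top [ 374.   36. 1259.]
{'time_s': 0.1, 'joint_positions': array([-7.64164760e+01,  5.25662457e+00,  7.05730819e+01, -2.40502891e-04,
        1.04267248e+02, -3.24766084e+00]), 'joint_vel': array([ 0.04982615, -0.08859584, -0.08604718, -0.04471511,  0.05015144,
        0.04356193]), 'joint_torque': array([ 1.73724788e-03, -4.60216963e+01, -4.19219577e+01, -1.63972795e-04,
        1.05728445e-02, -1.96563781e-05]), 'eef_pos': array([ 173.68045058, -574.05369887,  230.30532902]), 'tool_rot': array([-1.79903188e+02, -5.25986086e-03,  1.68311213e+01]), 'ft_force': array([-0.58591889,  0.01394629,  0.4510414 ]), 'ft_torque': array([-0.00228048,  0.00044568,  0.04228461]), 'gripper_force': 0.0, 'gripper_width': 0.9986018065585577}
```

View pics/scene.png

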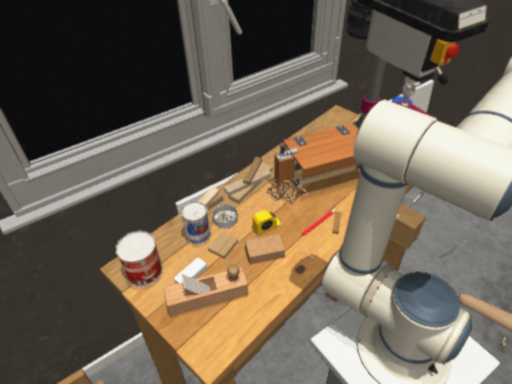

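View pics/top.png

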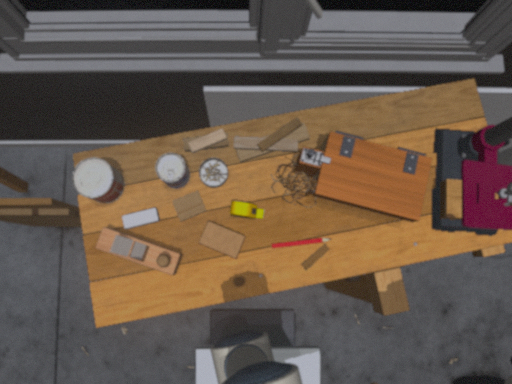

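The scene view shows the chest at the right of the bench. In the top view the lid corners are near (335,132), (433,155), (417,218) and (316,196), and the bolt is near (312,157). The pencil lies in front of it at (300,243). Next I fit the chest pose.

```bash
python3 - <<'E'
from h import *
w=np.load('top.npy'); p=cv2.imread('pics/top.png')
for u,v in[(335,140),(433,158),(417,214),(320,192),(375,175),(312,157),(318,157),(326,158),(300,243),(315,257)]: print(u,v,np.round(w[v,u],1))
m=(w[...,2]>122)&(w[...,2]<145); m[:,:300]=0;m[:,450:]=0;m[:120]=0;m[230:]=0
m=cv2.morphologyEx(m.astype(np.uint8),cv2.MORPH_OPEN,np.ones((5,5)))
n,l,s,c=cv2.connectedComponentsWithStats(m); k=1+np.argmax(s[1:,4]); print(s[k])
q=w[l==k]; print('z',np.percentile(q[:,2],[5,50,95])); print(cv2.boxPoints(cv2.minAreaRect(q[:,:2].astype(np.float32))),cv2.minAreaRect(q[:,:2].astype(np.float32)))
for a in('top','scene'):
    W=np.load(a+'.npy'); c0=w[157,318]
    s=(W[...,2]>148)&(W[...,2]<185)&(np.hypot(W[...,0]-c0[0],W[...,1]-c0[1])<70)
    print(a,s.sum(),np.nanmean(W[s],0), np.nanmin(W[s],0),np.nanmax(W[s],0),np.argwhere(s).mean(0))
crop=cv2.resize(p[120:270,270:450],None,fx=4,fy=4,interpolation=cv2.INTER_CUBIC); 
s=cv2.imread('pics/scene.png')[110:220,240:370]; s=cv2.resize(s,None,fx=4,fy=4)
cv2.imwrite('pics/c1.png',crop)
E
```

```text
335 140 [ 663.3 -190.7  130.4]
433 158 [ 646.8 -486.5   -1.4]
417 214 [ 480.1 -382.4  134.5]
320 192 [ 533.8 -149.2  136.5]
375 175 [ 575.9 -285.5  130.9]
312 157 [ 618.7 -131.6  140.1]
318 157 [ 617.8 -145.5  143.9]
326 158 [ 616.  -165.3  141. ]
300 243 [ 417.  -113.9   10.3]
315 257 [ 380.3 -151.9   14. ]
[ 300  132  131   89 7186]
z [128.37815585 132.41035231 136.28177085]
[[ 463.30368 -388.4433 ]
 [ 627.24994 -432.26013]
 [ 708.692   -127.53381]
 [ 544.7458   -83.71698]] ((585.9978637695312, -257.9885559082031), (315.42181396484375, 169.7006378173828), 75.03668212890625)
top 55 [ 622.35203027 -124.43732217  171.27994727] [ 615.43720222 -139.90843464  148.3546157 ] [ 630.71444311 -116.81105356  181.77946804] [152.61818182 310.83636364]
scene 48 [ 621.48102838 -121.77190087  165.60834459] [ 611.84155366 -146.48660264  148.59539723] [ 631.89935292 -115.13907574  179.04417271] [147.27083333 282.14583333]
```

View pics/c1.png

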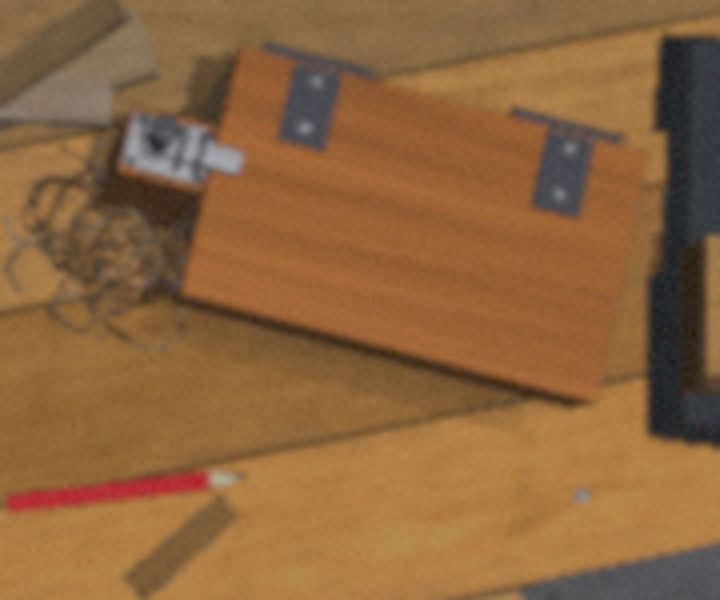

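The crop confirms a chest yaw of about -15°, with the knob on the left block and the pencil well in front of the lip. I'll write a planner helper and compute the first move.

```bash
cat >> h.py <<'E'
from scipy.spatial.transform import Rotation as Ro
YAW=-15.0; O=np.array([593.5,-288.7,0]); C=Ro.from_euler('z',YAW,degrees=True).as_matrix()
def c2w(p): return O+C@np.array(p,float)
def w2c(p): return C.T@(np.array(p)-O)
def st():
    s=r.state(); R=Ro.from_euler('xyz',s['tool_rot'],degrees=True).as_matrix()
    print('t',round(s['time_s'],2),'tcp chest',np.round(w2c(s['eef_pos']),1),'F chest',np.round(C.T@s['ft_force'],1),'grip',round(s['gripper_width'],2),'j',np.round(s['joint_positions']))
    return s,R
def plan(p,tilt=0):
    """increment from now to chest point p; tilt = degrees forward from straight down"""
    s,R=st(); G=C@Ro.from_euler('x',180,degrees=True).as_matrix()@Ro.from_euler('y',tilt,degrees=True).as_matrix()
    print(' turn',np.round(Ro.from_matrix(R.T@G).as_rotvec(),3),'shift now',np.round(R.T@(c2w(p)-s['eef_pos'])/60,3),'after turn',np.round(G.T@(c2w(p)-s['eef_pos'])/60,3))
E
python3 - <<'E'
from h import *
for a in('top','scene'):
    W=np.load(a+'.npy'); c=(W-O)@C
    s=(c[...,2]>155)&(c[...,2]<185)&(abs(c[...,0]+15)<40)&(c[...,1]>100)&(c[...,1]<200)
    print(a,s.sum(),np.median(c[s],0),c[s].min(0),c[s].max(0))
    for lo,hi in((-300,-200),(-200,-100),(-400,-300),(-500,-400)):
        t=(W[...,0]>150)&(W[...,0]<620)&(W[...,1]>lo)&(W[...,1]<hi)&(W[...,2]<600); print(lo,np.percentile(W[t][:,2],[50,99,100]) if t.any() else 0)
plan([-15,115,215])
E
```

```text
top 48 [-14.32811487 166.09454851 175.53190458] [-21.76411603 158.66663477 156.55767952] [ -6.38006861 174.24690804 181.77946804]
-300 [  2.34457694 136.5655026  139.5986206 ]
-200 [  2.51322843 142.67740674 177.02202638]
-400 [  1.43932058 137.27617393 528.33322992]
-500 [  5.71762515 179.44719977 182.04102079]
scene 37 [-16.58976506 169.84808205 172.34324386] [-21.95569721 160.19014396 155.00265432] [ -6.27100543 175.58679113 179.04417271]
-300 [  0.60711942 136.779308   556.04496623]
-200 [-6.88384247e-02  1.43275013e+02  1.77232897e+02]
-400 [-15.66142538 545.80890165 557.31398943]
-500 [511.06194814 549.62008996 554.88652739]
t 0.1 tcp chest [-331.7 -384.3  230.3] F chest [-0.6 -0.1  0.5] grip 1.0 j [-76.   5.  71.  -0. 104.  -3.]
 turn [-0.002  0.     0.556] shift now [ 8.873 -4.286  0.263] after turn [ 5.278 -8.321  0.255]
```

drive_tool([
  [[0,0,0.185],[0,0,0],0],
  [[0,0,0.185],[0,0,0],0],
  [[0,0,0.185],[0,0,0],0],
  [[0,0,0],[0.44,-0.69,0],0],
  [[0,0,0],[0.44,-0.69,0],0],
], squeeze=30)

```text
time_s: 0.72
eef_pos: [246.5, -507.2, 230.4]
tool_rot: [-179.9, 0.0, -15.1]
ft_force: [0.4, 0.2, -0.1]
gripper_width: 0.003
gripper_force: 0.0
```

drive_tool([
  [[0,0,0],[0.44,-0.69,0],0],
  [[0,0,0],[0.44,-0.69,0],0],
  [[0,0,0],[0.44,-0.69,0],0],
  [[0,0,0],[0.44,-0.69,0],0],
  [[0,0,0],[0.44,-0.69,0],0],
])

```text
time_s: 1.35
eef_pos: [428.0, -340.7, 230.8]
tool_rot: [-180.0, 0.0, -15.0]
ft_force: [0.7, -0.2, 0.9]
gripper_width: 0.001
gripper_force: 0.0
```

drive_tool([
  [[0,0,0],[0.44,-0.69,0],0],
  [[0,0,0],[0.44,-0.69,0],0],
  [[0,0,0],[0.44,-0.69,0],0],
  [[0,0,0],[0.44,-0.69,0],0],
  [[0,0,0],[0,0,0],0],
])

```text
time_s: 1.98
eef_pos: [573.5, -206.6, 229.8]
tool_rot: [-179.9, 0.1, -14.7]
ft_force: [-0.3, -0.0, -0.6]
gripper_width: 0.002
gripper_force: 0.0
```

```bash
python3 - <<'E'
from h import *
plan([-15,115,153])
p,d,i=cam('wrist'); w=cloud(d,i); c=(w-O)@C; cv2.imwrite('pics/w1.png',p[...,::-1])
s=(c[...,2]>165)&(c[...,2]<182)&(abs(c[...,0]+15)<40)&(c[...,1]>140)&(c[...,1]<210)
print(s.sum(),np.median(c[s],0) if s.any() else '')
E
```

```text
t 1.98 tcp chest [-40.6  74.1 229.8] F chest [-0.3 -0.1 -0.6] grip 0.0 j [-23.   7.  69.   0. 104.  82.]
 turn [-0.001  0.002  0.005] shift now [ 0.433 -0.677  1.279] after turn [ 0.427 -0.681  1.279]
605 [-13.05981934 165.69802474 175.28585225]
```

drive_tool([
  [[0,0,0],[0.44,-0.69,0],0],
  [[0,0,0],[0,0,0.7],0],
  [[0,0,0],[0,0,0.58],0],
  [[0,0,0],[0,-0.25,0],0],
  [[0,0,0],[0,-0.1,0],0],
])

```text
time_s: 2.65
eef_pos: [613.9, -155.5, 156.3]
tool_rot: [-180.0, -0.1, -15.0]
ft_force: [-0.0, -0.1, 1.6]
gripper_width: -0.001
gripper_force: 0.0
```

drive_tool([
  [[0,0,0],[0,-0.1,0],0],
  [[0,0,0],[0,-0.1,0],0],
  [[0,0,0],[0,-0.1,0],0],
  [[0,0,0],[0,-0.1,0],0],
])

```text
time_s: 3.15
eef_pos: [620.0, -132.9, 155.3]
tool_rot: [180.0, -0.1, -15.0]
ft_force: [-0.4, -2.9, 2.2]
gripper_width: -0.001
gripper_force: 1.4
```

```bash
python3 -c "
from h import *
st()"
```

```text
t 3.15 tcp chest [-14.7 157.4 155.3] F chest [ 0.3 -2.9  2.2] grip -0.0 j [-15.  10.  73.  -0.  97.  90.]
```

drive_tool([
  [[0,0,0],[0,-0.1,0],0],
  [[0,0,0],[0,-0.1,0],0],
  [[0,0,0],[0,0,0],0],
])

```text
time_s: 3.52
eef_pos: [622.9, -120.3, 154.2]
tool_rot: [-180.0, 0.0, -14.9]
ft_force: [0.0, 0.1, -0.9]
gripper_width: -0.001
gripper_force: 0.1
```

drive_tool([
  [[0,0,0],[0,-0.05,0],0],
  [[0,0,0],[0,0,0],0],
])

```text
time_s: 3.78
eef_pos: [623.5, -118.0, 154.1]
tool_rot: [-180.0, 0.0, -15.0]
ft_force: [-0.2, -1.0, 0.4]
gripper_width: -0.001
gripper_force: 0.6
```

drive_tool([
  [[0,0,0],[0,-0.05,0],0],
  [[0,0,0],[0,0,0],0],
])

```text
time_s: 4.03
eef_pos: [623.9, -116.4, 154.1]
tool_rot: [179.9, 0.0, -15.0]
ft_force: [-1.6, -5.5, -0.4]
gripper_width: -0.002
gripper_force: 3.0
```

```bash
python3 - <<'E'
from h import *
st()
p,d,i=cam('top'); w=cloud(d,i); c=(w-O)@C
s=(c[...,2]>138)&(c[...,2]<150)&(abs(c[...,0]+15)<30)&(c[...,1]>80)&(c[...,1]<210)
print(s.sum(),c[s].min(0),c[s].max(0))
E
```

```text
t 4.03 tcp chest [-15.2 174.3 154.1] F chest [-0.2 -5.7 -0.4] grip -0.0 j [-14.  11.  73.  -0.  97.  91.]
45 [-26.32606208 137.49906567 138.36092797] [-10.85393923 193.09135287 148.59249224]
```

Force is rising at y=174, so I'll push a little further toward the end stop.

drive_tool([
  [[0,0,0],[0,-0.04,0],0],
  [[0,0,0],[0,0,0],0],
])

```text
time_s: 4.32
eef_pos: [624.0, -116.0, 154.1]
tool_rot: [179.7, 0.1, -15.1]
ft_force: [-4.8, -11.6, 0.2]
gripper_width: 0.002
gripper_force: 5.9
```

drive_tool([
  [[0,0,0],[0,-0.04,0],0],
  [[0,0,0],[0,0,0],0],
])

```text
time_s: 4.58
eef_pos: [624.1, -115.7, 154.1]
tool_rot: [179.5, 0.1, -15.3]
ft_force: [-6.1, -17.6, 0.9]
gripper_width: 0.001
gripper_force: 8.9
```

```bash
python3 -c "
from h import *
st()"
```

```text
t 4.58 tcp chest [-15.2 175.  154.1] F chest [ -1.3 -18.6   0.9] grip 0.0 j [-13.  11.  72.  -0.  97.  92.]
```

drive_tool([
  [[0,0,0],[0,0.2,0],0],
  [[0,0,0],[0,0.2,0],0],
  [[0,0,0],[0,0,-0.7],0],
  [[0,0,0],[0,0,-0.7],0],
  [[0,0,0],[-0.8,0.4,0],0],
])

```text
time_s: 5.2
eef_pos: [569.8, -144.6, 241.5]
tool_rot: [-179.9, -0.3, -14.8]
ft_force: [-0.6, -1.2, -0.2]
gripper_width: 0.002
gripper_force: 0.0
```

drive_tool([
  [[0,0,0],[-0.8,0.4,0],0],
  [[0,0,0],[-0.8,0.3,0],0],
  [[0,0,0],[-0.7,0.15,0],0],
  [[0,0.157,0],[0,0,0],0],
  [[0,0.157,0],[0,0,0],0],
])

```text
time_s: 5.82
eef_pos: [420.6, -158.1, 239.4]
tool_rot: [-180.0, -18.4, -14.9]
ft_force: [-0.5, 1.0, 1.2]
gripper_width: 0.003
gripper_force: 0.0
```

drive_tool([
  [[0,0.157,0],[0,0,0],0],
  [[0,0.157,0],[0,0,0],0],
  [[0,0.157,0],[0,0,0],0],
  [[0,0,0],[0,0,0],0],
])

```text
time_s: 6.32
eef_pos: [470.6, -183.6, 246.6]
tool_rot: [-179.3, -42.3, -15.1]
ft_force: [-0.1, -0.2, -0.5]
gripper_width: 0.004
gripper_force: 0.0
```

```bash
python3 -c "
from h import *
plan([-190,75,42],45);plan([-82,75,42],45)"
```

```text
t 6.33 tcp chest [-145.9   69.7  246.6] F chest [-0.  -0.2 -0.5] grip 0.0 j [-34. -49. 119.  14.  70.  70.]
 turn [-0.011  0.048 -0.002] shift now [-2.837 -0.062  2.03 ] after turn [-2.931 -0.089  1.891]
t 6.33 tcp chest [-145.9   69.7  246.6] F chest [-0.  -0.2 -0.5] grip 0.0 j [-34. -49. 119.  14.  70.  70.]
 turn [-0.011  0.048 -0.002] shift now [-1.505 -0.05   3.241] after turn [-1.658 -0.089  3.164]
```

drive_tool([
  [[-0.01,0.048,0],[0,-0.09,0],0],
  [[0,0,0],[-0.4,0,0.48],0],
  [[0,0,0],[-0.45,0,0.48],0],
  [[0,0,0],[-0.45,0,0.48],0],
  [[0,0,0],[0,0,0],0],
])

```text
time_s: 6.95
eef_pos: [489.5, -184.5, 130.7]
tool_rot: [-179.7, -44.1, -15.0]
ft_force: [-0.6, -0.5, 0.7]
gripper_width: 0.002
gripper_force: 0.0
```

```bash
python3 -c "
from h import *
plan([-145,75,42],45);plan([-82,75,42],45)"
```

```text
t 6.95 tcp chest [-127.4   73.7  130.7] F chest [-0.4 -0.6  0.7] grip 0.0 j [-32. -49. 132.  15.  55.  69.]
 turn [-0.006  0.015 -0.001] shift now [-1.24  -0.016  0.858] after turn [-1.253 -0.021  0.839]
t 6.95 tcp chest [-127.4   73.7  130.7] F chest [-0.4 -0.6  0.7] grip 0.0 j [-32. -49. 132.  15.  55.  69.]
 turn [-0.006  0.015 -0.001] shift now [-0.486 -0.012  1.589] after turn [-0.51  -0.021  1.581]
```

```bash
cat > kin.py <<'E'
from h import *
from scipy.optimize import least_squares
D=[([-76.415,5.22,70.514],[173.754,-574.305,231.275],[180,0,16.8]),([-23,7,69],[573.5,-206.6,229.8],[180,0,-15]),([-15,10,73],[620,-132.9,155.3],[180,0,-15]),([-13.4,11,72.4],[624.1,-115.7,154.1],[180,0,-15]),([-34,-49,119],[470.6,-183.6,246.6],[-179.3,-42.3,-15.1])]
s=r.state(); D.append((s['joint_positions'][:3],s['eef_pos'],s['tool_rot']))
def wr(p,rot,L): return np.array(p)-L*Ro.from_euler('xyz',rot,degrees=True).as_matrix()[:,2]
def fk(q,x):
    L,L1,L2,h,e,off,b=x; a,c=np.radians(q[1]),np.radians(q[1]+q[2]); g=np.radians(q[0])
    R=b+L1*np.sin(a)+L2*np.sin(c)+e*np.cos(c); Z=h+L1*np.cos(a)+L2*np.cos(c)-e*np.sin(c)
    return np.array([R*np.cos(g)-off*np.sin(g),R*np.sin(g)+off*np.cos(g),Z])
f=lambda x:np.concatenate([fk(q,x)-wr(p,t,x[0]) for q,p,t in D]+[[.02*(x[4]),.02*x[6]]])
S=least_squares(f,[330,400,350,300,0,33,0]); print(np.round(S.x),np.abs(S.fun).max())
def ik(p,rot,q0=(-28,-30,125)):
    W=wr(p,rot,S.x[0]); z=least_squares(lambda q:fk(q,S.x)-W,q0,bounds=([-164,-49,9.7],[164,125,141.1])); return np.round(z.x,1),round(np.abs(z.fun).max(),1)
if __name__=='__main__':
  for p in([-127,75,131],[-82,75,42],[-82,75,50],[-78,75,75],[-78,30,75],[-60,60,120],[-20,60,180],[40,60,230]):
    print(p,[(t,ik(c2w(p),(180,-t,-15))) for t in(45,40,35,30)])
E
python3 kin.py
```

```text
[340. 372. 544. 157.  93.  33.  15.] 2.8935156659321137
[-127, 75, 131] [(45, (array([-31.8, -49. , 132.4]), np.float64(1.6))), (40, (array([-30.7, -44.5, 128. ]), np.float64(0.0))), (35, (array([-29.5, -39.6, 123.4]), np.float64(0.0))), (30, (array([-28.5, -34.8, 118.9]), np.float64(0.0)))]
[-82, 75, 42] [(45, (array([-29.6, -33.9, 133.6]), np.float64(0.0))), (40, (array([-28.7, -30.4, 129.2]), np.float64(0.0))), (35, (array([-27.8, -26.7, 124.8]), np.float64(0.0))), (30, (array([-27. , -22.8, 120.3]), np.float64(0.0)))]
[-82, 75, 50] [(45, (array([-29.6, -34.5, 133.1]), np.float64(0.0))), (40, (array([-28.7, -31. , 128.7]), np.float64(0.0))), (35, (array([-27.8, -27.2, 124.3]), np.float64(0.0))), (30, (array([-27. , -23.2, 119.7]), np.float64(0.0)))]
[-78, 75, 75] [(45, (array([-29.4, -35.4, 130.9]), np.float64(0.0))), (40, (array([-28.5, -31.7, 126.5]), np.float64(0.0))), (35, (array([-27.7, -27.8, 122. ]), np.float64(0.0))), (30, (array([-26.9, -23.7, 117.4]), np.float64(0.0)))]
[-78, 30, 75] [(45, (array([-36.7, -33.1, 129.5]), np.float64(0.0))), (40, (array([-35.4, -29.8, 125.2]), np.float64(0.0))), (35, (array([-34.2, -26.1, 120.8]), np.float64(0.0))), (30, (array([-33. , -22.2, 116.3]), np.float64(0.0)))]
[-60, 60, 120] [(45, (array([-31. , -33.2, 124.7]), np.float64(0.0))), (40, (array([-30.1, -29.6, 120.3]), np.float64(0.0))), (35, (array([-29.2, -25.7, 115.8]), np.float64(0.0))), (30, (array([-28.4, -21.7, 111.2]), np.float64(0.0)))]
[-20, 60, 180] [(45, (array([-29.4, -27.3, 114.6]), np.float64(0.0))), (40, (array([-28.6, -23.8, 110. ]), np.float64(0.0))), (35, (array([-27.9, -20.1, 105.3]), np.float64(0.0))), (30, (array([-27.2, -16.2, 100.6]), np.float64(0.0)))]
[40, 60, 230] [(45, (array([-27.5, -17.8, 102.3]), np.float64(0.0))), (40, (array([-26.9, -14.5,  97.5]), np.float64(0.0))), (35, (array([-26.4, -10.9,  92.6]), np.float64(0.0))), (30, (array([-25.8,  -7. ,  87.5]), np.float64(0.0)))]
```

drive_tool([
  [[0,0.015,0],[0,-0.02,0],0],
  [[0,0,0],[-0.25,0,0.42],0],
  [[0,0,0],[-0.25,0,0.42],0],
  [[0,0,0],[-0.25,0,0.42],0],
  [[0,0,0],[0,0,0],0],
])

```text
time_s: 7.58
eef_pos: [514.5, -190.7, 48.9]
tool_rot: [-179.7, -45.2, -15.0]
ft_force: [-0.6, 0.6, 0.4]
gripper_width: -0.004
gripper_force: 0.0
```

```bash
python3 - <<'E'
from h import *
plan([-83,75,42],45)
p,d,i=cam('scene');cv2.imwrite('pics/s2.png',cv2.resize(p[80:260,200:440,::-1],None,fx=3,fy=3))
E
```

```text
t 7.58 tcp chest [-101.6   74.2   48.9] F chest [-0.7  0.4  0.4] grip -0.0 j [-31. -40. 136.  18.  41.  65.]
 turn [-0.005 -0.004 -0.   ] shift now [ 0.137 -0.012  0.302] after turn [ 0.138 -0.013  0.301]
```

View pics/s2.png

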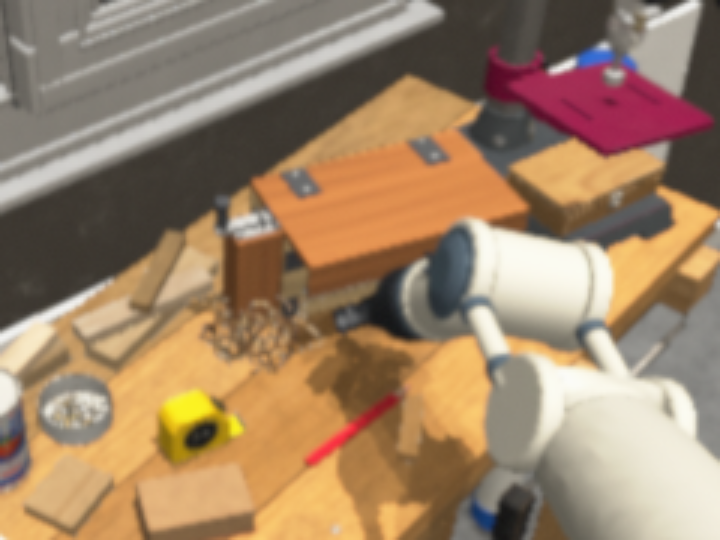

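The bolt sits clear of the lid, and the fingers are just in front of the lip at about (350,315). I'll slip them under now.

drive_tool([
  [[0,0,0],[0.04,0,0.15],0],
  [[0,0,0],[0.1,0,0.15],0],
  [[0,0,0],[0,0,0],0],
])

```text
time_s: 8.0
eef_pos: [534.0, -196.5, 46.1]
tool_rot: [-179.8, -45.6, -15.0]
ft_force: [-0.4, -0.9, 0.5]
gripper_width: 0.004
gripper_force: 0.0
```

drive_tool([
  [[0,0,0],[0.05,0,-0.05],0],
  [[0,0,0],[0,0,0],0],
])

```text
time_s: 8.25
eef_pos: [533.0, -196.2, 48.8]
tool_rot: [-179.8, -45.5, -15.0]
ft_force: [-0.6, 0.4, -0.3]
gripper_width: 0.003
gripper_force: 0.0
```

drive_tool([
  [[0,0,0],[0.05,0,-0.05],0],
  [[0,0,0],[0,0,0],0],
])

```text
time_s: 8.5
eef_pos: [532.8, -196.0, 52.0]
tool_rot: [-179.8, -45.4, -15.0]
ft_force: [-0.8, -0.5, -0.2]
gripper_width: -0.001
gripper_force: 0.0
```

```bash
python3 -c "
from h import *
st()"
```

```text
t 8.5 tcp chest [-82.7  73.8  52. ] F chest [-0.6 -0.7 -0.2] grip -0.0 j [-30. -35. 133.  17.  39.  65.]
```

drive_tool([
  [[0,0,0],[0.05,0,-0.05],0],
  [[0,0,0],[0,0,0],0],
])

```text
time_s: 8.75
eef_pos: [531.9, -195.5, 54.2]
tool_rot: [-179.8, -45.2, -15.0]
ft_force: [-1.0, -0.8, -4.7]
gripper_width: 0.0
gripper_force: 1.4
```

drive_tool([
  [[0,0,0],[0.05,0,-0.05],0],
  [[0,0,0],[0,0,0],0],
])

```text
time_s: 9.0
eef_pos: [531.3, -195.2, 57.3]
tool_rot: [-179.7, -45.1, -15.0]
ft_force: [-5.2, 1.0, -4.2]
gripper_width: -0.0
gripper_force: 3.6
```

drive_tool([
  [[0,0,0],[0.05,0,-0.05],0],
  [[0,0,0],[0,0,0],0],
])

```text
time_s: 9.25
eef_pos: [530.7, -195.1, 60.7]
tool_rot: [-179.7, -45.0, -15.0]
ft_force: [-9.4, 0.5, -4.8]
gripper_width: -0.0
gripper_force: 5.1
```

```bash
python3 -c "
from h import *
st()"
```

```text
t 9.25 tcp chest [-84.9  74.2  60.7] F chest [-9.2 -2.  -4.8] grip -0.0 j [-30. -36. 132.  17.  41.  66.]
```

Horizontal force suggests the gripper body is brushing the lid front. I'll tilt the tool 5° flatter.

drive_tool([
  [[0,0.045,0],[0,0,0],0],
  [[0,0.045,0],[0,0,0],0],
  [[0,0,0],[0,0,0],0],
])

```text
time_s: 9.62
eef_pos: [531.8, -195.4, 62.5]
tool_rot: [-179.7, -50.4, -15.1]
ft_force: [-4.3, 2.3, -4.9]
gripper_width: 0.0
gripper_force: 3.2
```

```bash
python3 -c "
from h import *
st()
from kin import ik
for t in(50,55):
  for p in ([-80,75,70],[-76,30,75]): print(t,p,ik(c2w(p),(180,-t,-15)))
"
```

```text
t 9.62 tcp chest [-83.8  74.1  62.5] F chest [-4.8  1.1 -4.9] grip 0.0 j [-31. -40. 137.  22.  36.  61.]
[336. 369. 553. 154.  93.  33.   6.] 2.9962296772089303
50 [-80, 75, 70] (array([-30.3, -39. , 135.5]), np.float64(0.0))
50 [-76, 30, 75] (array([-37.7, -35.8, 133.1]), np.float64(0.0))
55 [-80, 75, 70] (array([-31.2, -42. , 139.6]), np.float64(0.0))
55 [-76, 30, 75] (array([-39. , -38.3, 137. ]), np.float64(0.0))
```

drive_tool([
  [[0,0,0],[0.036,0,-0.009],0],
  [[0,0,0],[0,0,0],0],
  [[0,0,0],[0.036,0,-0.009],0],
  [[0,0,0],[0,0,0],0],
])

```text
time_s: 10.12
eef_pos: [531.8, -195.2, 62.8]
tool_rot: [-179.7, -49.9, -15.0]
ft_force: [-17.0, 2.4, -6.2]
gripper_width: 0.004
gripper_force: 8.0
```

drive_tool([
  [[0,0,0],[0.036,0,-0.009],0],
  [[0,0,0],[0,0,0],0],
])

```text
time_s: 10.38
eef_pos: [531.8, -195.2, 62.9]
tool_rot: [-179.7, -49.7, -15.0]
ft_force: [-23.3, 1.9, -8.2]
gripper_width: 0.001
gripper_force: 10.0
```

```bash
cat >> h.py <<'E'
def lip():
    s,R=st(); c=w2c(s['eef_pos']); n=C.T@R[:,0]; d=C.T@R[:,2]; q=c+11*n; x=-100
    for _ in range(4): z=q[2]+(q[0]-x)/d[0]*-d[2]; x=-100+.22*(z-84)
    print(' lip rise est',round(z-84,1),'tip upper corner x',round(q[0],1),'tilt',np.round(np.degrees(np.arctan2(d[0],-d[2])),1))
E
python3 -c "
from h import *
lip()"
```

```text
t 10.38 tcp chest [-83.8  74.4  62.9] F chest [-23.   -4.2  -8.2] grip 0.0 j [-31. -39. 136.  21.  37.  62.]
 lip rise est 6.0 tip upper corner x -76.6 tilt 49.7
```

```bash
python3 - <<'E'
from h import *
s,R=st(); print('torque chest',np.round(C.T@s['ft_torque'],2),'tool',np.round(R.T@s['ft_torque'],2),'F tool',np.round(R.T@s['ft_force'],1))
p,d,i=cam('wrist'); w=cloud(d,i); c=(w-O)@C; np.save('wc.npy',c)
cv2.imwrite('pics/w2.png',p[...,::-1])
E
```

```text
t 10.38 tcp chest [-83.8  74.4  62.9] F chest [-23.   -4.2  -8.2] grip 0.0 j [-31. -39. 136.  21.  37.  62.]
torque chest [-0.35  3.11 -0.35] tool [-0.49 -3.11 -0.03] F tool [-21.1   4.1 -12.2]
```

View pics/w2.png

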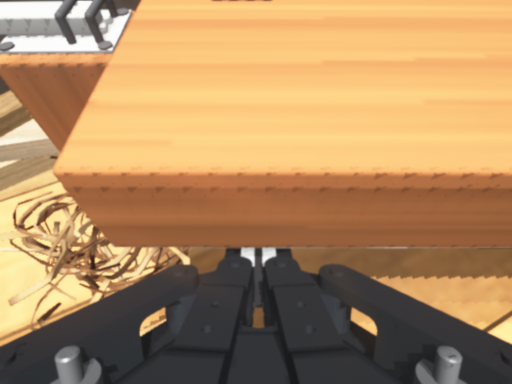

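```bash
python3 - <<'E'
from h import *
c=np.load('wc.npy')
for u in(150,200,350,450):
    print(u,[tuple(np.round(c[v,u],0)) for v in(120,165,180,195,215,235,244)])
for u in(237,245,275,283):
    print(u,[(v,tuple(np.round(c[v,u],0))) for v in(240,246,252,258,264,270,280,290,300,320)])
E
```

```text
150 [(np.float64(-77.0), np.float64(107.0), np.float64(137.0)), (np.float64(-95.0), np.float64(104.0), np.float64(137.0)), (np.float64(-98.0), np.float64(104.0), np.float64(134.0)), (np.float64(-99.0), np.float64(106.0), np.float64(126.0)), (np.float64(-99.0), np.float64(109.0), np.float64(115.0)), (np.float64(nan), np.float64(nan), np.float64(nan)), (np.float64(-99.0), np.float64(116.0), np.float64(92.0))]
200 [(np.float64(-78.0), np.float64(91.0), np.float64(138.0)), (np.float64(-96.0), np.float64(89.0), np.float64(138.0)), (np.float64(-99.0), np.float64(90.0), np.float64(134.0)), (np.float64(-98.0), np.float64(91.0), np.float64(126.0)), (np.float64(-99.0), np.float64(92.0), np.float64(115.0)), (np.float64(-99.0), np.float64(95.0), np.float64(101.0)), (np.float64(-100.0), np.float64(96.0), np.float64(94.0))]
350 [(np.float64(-77.0), np.float64(44.0), np.float64(136.0)), (np.float64(-96.0), np.float64(48.0), np.float64(138.0)), (np.float64(-98.0), np.float64(47.0), np.float64(134.0)), (np.float64(-98.0), np.float64(45.0), np.float64(126.0)), (np.float64(-99.0), np.float64(43.0), np.
[... 2484 characters left out ...]
 np.float64(69.0), np.float64(116.0)))]
283 [(240, (np.float64(-100.0), np.float64(64.0), np.float64(97.0))), (246, (np.float64(-100.0), np.float64(64.0), np.float64(92.0))), (252, (np.float64(-99.0), np.float64(63.0), np.float64(85.0))), (258, (np.float64(-109.0), np.float64(64.0), np.float64(101.0))), (264, (np.float64(-111.0), np.float64(65.0), np.float64(103.0))), (270, (np.float64(-114.0), np.float64(65.0), np.float64(105.0))), (280, (np.float64(-118.0), np.float64(65.0), np.float64(108.0))), (290, (np.float64(-126.0), np.float64(66.0), np.float64(121.0))), (300, (np.float64(-129.0), np.float64(67.0), np.float64(124.0))), (320, (np.float64(-135.0), np.float64(67.0), np.float64(128.0)))]
```

```bash
python3 - <<'E'
from h import *
s,R=st(); T=np.linalg.inv(np.array(vision.camera_info('wrist')['extrinsics']))
print('cam in tool',np.round(R.T@(T[:3,3]-s['eef_pos']),1),'cam axes in tool',np.round(R.T@T[:3,:3],2).tolist())
c=np.load('wc.npy'); w=c@C.T+O; t=(w-s['eef_pos'])@R
b=t[255:384]; 
for z0 in range(-110,0,8):
    m=(b[...,2]>z0)&(b[...,2]<z0+8)&(abs(b[...,1])<60)&(b[...,0]>-30); m[:, :]&=(c[255:384][...,0]<-101)
    if m.sum()>20: print(z0,m.sum(),'xmax',round(np.percentile(b[m][:,0],99),1),'y',np.round(np.percentile(b[m][:,1],[1,99])))
E
```

```text
t 10.43 tcp chest [-83.7  74.4  63. ] F chest [-21.5  -3.7  -8.4] grip -0.0 j [-31. -39. 136.  21.  37.  62.]
cam in tool [  65.3    0.9 -142.9] cam axes in tool [[-0.0, -0.97, -0.26], [1.0, -0.0, 0.0], [-0.0, -0.26, 0.97]]
-102 4038 xmax 20.4 y [-18.  19.]
-94 10095 xmax 19.1 y [-53.  54.]
-86 9824 xmax 17.5 y [-56.  57.]
-78 9041 xmax 17.4 y [-51.  52.]
-70 4261 xmax 17.3 y [-45.  47.]
-62 5234 xmax 12.5 y [-38.  40.]
-54 2887 xmax 13.7 y [-33.  35.]
-46 886 xmax 13.7 y [-23.  26.]
-38 355 xmax 11.2 y [-11.  10.]
-30 30 xmax 7.1 y [-12.  14.]
```

drive_tool([
  [[0,0,0],[-0.04,0,-0.05],0],
  [[0,0,0],[-0.04,0,-0.05],0],
  [[0,0,0],[0,0,0],0],
])

```text
time_s: 10.8
eef_pos: [528.0, -194.7, 70.9]
tool_rot: [-179.8, -50.5, -15.0]
ft_force: [-1.3, -0.3, -4.2]
gripper_width: 0.002
gripper_force: 2.2
```

```bash
python3 -c "
from h import *
lip()"
```

```text
t 10.8 tcp chest [-87.6  73.8  70.9] F chest [-1.2 -0.7 -4.2] grip 0.0 j [-32. -41. 137.  22.  37.  62.]
 lip rise est 9.6 tip upper corner x -80.6 tilt 50.5
```

drive_tool([
  [[0,0,0],[0.04,0,-0.03],0],
  [[0,0,0],[0,0,0],0],
])

```text
time_s: 11.05
eef_pos: [527.8, -194.6, 72.8]
tool_rot: [-179.8, -50.4, -15.0]
ft_force: [-5.3, 0.6, -4.0]
gripper_width: 0.001
gripper_force: 3.0
```

```bash
python3 -c "
from h import *
lip()"
```

```text
t 11.05 tcp chest [-87.8  73.9  72.8] F chest [-5.3 -0.8 -4. ] grip 0.0 j [-32. -42. 137.  21.  38.  62.]
 lip rise est 11.1 tip upper corner x -80.8 tilt 50.4
```

The lip actually swings toward the robot as it rises and sticks by friction, which explains the force. Now I'll slide the fingers deeper along their own axis, then follow the arc.

drive_tool([
  [[0,0,0],[-0.01,0,0.07],0],
  [[0,0,0],[0,0,0.07],0],
  [[0,0,0],[0,0,0],0],
])

```text
time_s: 11.42
eef_pos: [530.3, -195.0, 59.7]
tool_rot: [-179.7, -49.7, -15.0]
ft_force: [-21.7, 0.7, -7.9]
gripper_width: -0.004
gripper_force: 10.2
```

```bash
sed -i 's/x=-100+.22\*(z-84)/x=-100-.22*(z-84)/' h.py; sed -i "s/print(' lip/print('past',round((q[0]-x)\/d[0],1),' lip/" h.py; python3 -c "
from h import *
lip()"
```

```text
t 11.43 tcp chest [-85.3  74.2  59.7] F chest [-21.1  -4.9  -7.9] grip -0.0 j [-31. -39. 137.  22.  36.  62.]
past 29.6  lip rise est 3.3 tip upper corner x -78.1 tilt 49.7
```

drive_tool([
  [[0,0,0],[-0.12,0,0.03],0],
  [[0,0,0],[-0.12,0,0.03],0],
  [[0,0,0],[0,0,0],0],
])

```text
time_s: 11.8
eef_pos: [528.3, -194.9, 55.2]
tool_rot: [-179.8, -50.6, -15.0]
ft_force: [0.2, -0.5, 0.6]
gripper_width: -0.001
gripper_force: 0.0
```

```bash
python3 -c "
from h import *
lip();plan([-77,75,43],50)"
```

```text
t 11.8 tcp chest [-87.3  73.8  55.2] F chest [ 0.3 -0.4  0.6] grip -0.0 j [-32. -40. 138.  23.  35.  60.]
past 24.0  lip rise est -5.1 tip upper corner x -80.3 tilt 50.6
t 11.8 tcp chest [-87.3  73.8  55.2] F chest [ 0.3 -0.4  0.6] grip -0.0 j [-32. -40. 138.  23.  35.  60.]
 turn [-0.003 -0.011 -0.   ] shift now [-0.048 -0.02   0.261] after turn [-0.045 -0.02   0.262]
```

drive_tool([
  [[0,-0.01,0],[-0.03,-0.02,0.13],0],
  [[0,0,0],[-0.02,0,0.13],0],
  [[0,0,0],[0,0,0],0],
])

```text
time_s: 12.18
eef_pos: [538.1, -195.9, 41.4]
tool_rot: [-179.7, -49.9, -15.0]
ft_force: [0.4, 0.5, -0.3]
gripper_width: 0.0
gripper_force: 0.0
```

drive_tool([
  [[0,0,0],[0.09,0,-0.07],0],
  [[0,0,0],[0,0,0],0],
])

```text
time_s: 12.42
eef_pos: [538.6, -196.4, 50.1]
tool_rot: [-179.8, -50.1, -15.0]
ft_force: [0.1, -0.1, 0.1]
gripper_width: -0.003
gripper_force: 0.0
```

```bash
python3 -c "
from h import *
lip()"
```

```text
t 12.43 tcp chest [-77.   74.9  50.1] F chest [ 0.2 -0.1  0.1] grip -0.0 j [-31. -37. 136.  22.  34.  61.]
past 39.2  lip rise est -0.3 tip upper corner x -69.9 tilt 50.1
```

drive_tool([
  [[0,0,0],[0.04,0,-0.055],0],
  [[0,0,0],[0,0,0],0],
])

```text
time_s: 12.68
eef_pos: [537.1, -195.8, 52.7]
tool_rot: [-179.8, -50.0, -15.0]
ft_force: [0.3, 0.6, 0.1]
gripper_width: 0.002
gripper_force: 0.0
```

```bash
python3 -c "
from h import *
lip()"
```

```text
t 12.68 tcp chest [-78.6  75.1  52.7] F chest [0.1 0.7 0.1] grip 0.0 j [-31. -37. 136.  22.  34.  61.]
past 37.7  lip rise est 1.4 tip upper corner x -71.5 tilt 50.0
```

drive_tool([
  [[0,0,0],[0.035,0,-0.04],0],
  [[0,0,0],[0.031,0,-0.041],0],
  [[0,0,0],[0.031,0,-0.041],0],
  [[0,0,0],[0,0,0],0],
])

```text
time_s: 13.18
eef_pos: [534.7, -194.9, 60.3]
tool_rot: [-179.7, -49.8, -15.0]
ft_force: [-4.3, 1.6, -4.5]
gripper_width: 0.003
gripper_force: 3.0
```

drive_tool([
  [[0,0,0],[0.031,0,-0.041],0],
  [[0,0,0],[0,0,0],0],
])

```text
time_s: 13.42
eef_pos: [534.2, -194.8, 63.8]
tool_rot: [-179.7, -49.8, -15.0]
ft_force: [-6.4, 1.5, -4.5]
gripper_width: 0.001
gripper_force: 3.5
```

```bash
python3 -c "
from h import *
lip()"
```

```text
t 13.43 tcp chest [-81.6  75.3  63.8] F chest [-6.6 -0.2 -4.5] grip 0.0 j [-31. -39. 136.  21.  36.  62.]
past 36.8  lip rise est 11.9 tip upper corner x -74.5 tilt 49.8
```

drive_tool([
  [[0,0,0],[0.026,0,-0.047],0],
  [[0,0,0],[0,0,0],0],
])

```text
time_s: 13.68
eef_pos: [533.5, -194.7, 67.8]
tool_rot: [-179.7, -49.9, -15.0]
ft_force: [-3.9, 3.2, -3.3]
gripper_width: -0.002
gripper_force: 2.7
```

drive_tool([
  [[0,0,0],[0.02,0,-0.028],0],
  [[0,0,0],[0,0,0],0],
])

```text
time_s: 13.92
eef_pos: [533.2, -194.7, 70.0]
tool_rot: [-179.8, -50.0, -15.0]
ft_force: [-0.8, 2.2, -3.4]
gripper_width: 0.004
gripper_force: 2.1
```

drive_tool([
  [[0,0,0],[0.02,0,-0.028],0],
  [[0,0,0],[0,0,0],0],
])

```text
time_s: 14.18
eef_pos: [532.6, -194.7, 72.0]
tool_rot: [-179.8, -50.0, -15.0]
ft_force: [-1.2, 1.6, -2.5]
gripper_width: 0.002
gripper_force: 1.7
```

```bash
python3 -c "
from h import *
lip()"
```

```text
t 14.18 tcp chest [-83.1  75.   72. ] F chest [-1.6  1.2 -2.5] grip 0.0 j [-31. -40. 136.  21.  37.  63.]
past 37.1  lip rise est 20.3 tip upper corner x -76.0 tilt 50.0
```

drive_tool([
  [[0,0,0],[0.018,0,-0.022],0],
  [[0,0,0],[0,0,0],0],
])

```text
time_s: 14.42
eef_pos: [532.3, -194.7, 73.6]
tool_rot: [-179.8, -50.0, -15.0]
ft_force: [-1.0, 1.3, -4.3]
gripper_width: -0.001
gripper_force: 1.6
```

drive_tool([
  [[0,0,0],[0.018,0,-0.022],0],
  [[0,0,0],[0,0,0],0],
])

```text
time_s: 14.68
eef_pos: [531.9, -194.6, 75.1]
tool_rot: [-179.8, -49.9, -15.0]
ft_force: [-0.9, 0.7, -2.9]
gripper_width: 0.002
gripper_force: 1.7
```

```bash
python3 -c "
from h import *
lip()"
```

```text
t 14.68 tcp chest [-83.9  74.9  75.1] F chest [-1.1  0.5 -2.9] grip 0.0 j [-31. -40. 136.  20.  38.  63.]
past 37.0  lip rise est 23.3 tip upper corner x -76.8 tilt 49.9
```

drive_tool([
  [[0,0,0],[0.014,0,-0.017],0],
  [[0,0,0],[0,0,0],0],
])

```text
time_s: 14.92
eef_pos: [531.7, -194.5, 76.3]
tool_rot: [-179.8, -49.9, -15.0]
ft_force: [-1.4, -0.3, -3.5]
gripper_width: 0.004
gripper_force: 1.6
```

drive_tool([
  [[0,0,0],[0.014,0,-0.017],0],
  [[0,0,0],[0,0,0],0],
])

```text
time_s: 15.18
eef_pos: [531.4, -194.4, 77.6]
tool_rot: [-179.8, -49.9, -15.0]
ft_force: [-1.2, -0.0, -3.0]
gripper_width: -0.002
gripper_force: 1.6
```

```bash
python3 -c "
from h import *
lip()"
```

```text
t 15.18 tcp chest [-84.4  75.   77.6] F chest [-1.2 -0.3 -3. ] grip -0.0 j [-31. -41. 135.  20.  38.  63.]
past 37.1  lip rise est 25.9 tip upper corner x -77.3 tilt 49.9
```

drive_tool([
  [[0,0,0],[0.013,0,-0.014],0],
  [[0,0,0],[0,0,0],0],
])

```text
time_s: 15.42
eef_pos: [531.3, -194.3, 78.7]
tool_rot: [-179.8, -49.9, -15.0]
ft_force: [-0.0, -0.3, -2.4]
gripper_width: -0.004
gripper_force: 1.6
```

drive_tool([
  [[0,0,0],[0.013,0,-0.014],0],
  [[0,0,0],[0,0,0],0],
])

```text
time_s: 15.68
eef_pos: [531.2, -194.3, 79.8]
tool_rot: [-179.8, -49.9, -15.0]
ft_force: [-0.3, 0.1, -3.9]
gripper_width: -0.004
gripper_force: 1.6
```

```bash
python3 - <<'E'
from h import *
lip()
p,d,i=cam('wrist'); c=(cloud(d,i)-O)@C
m=(c[...,2]>120)&(c[...,1]>-110)&(c[...,1]<120)&(c[...,0]>-85)&(c[...,0]<40)
A=np.c_[c[m][:,0],np.ones(m.sum())]; k=np.linalg.lstsq(A,c[m][:,2],rcond=None)[0]; print('lid angle',-np.arctan(k[0]),m.sum(), 'from height', k[0]*-95+k[1])
E
```

```text
t 15.68 tcp chest [-84.6  75.   79.8] F chest [-0.3  0.1 -3.9] grip -0.0 j [-31. -41. 135.  20.  39.  64.]
past 37.5  lip rise est 28.3 tip upper corner x -77.6 tilt 49.9
lid angle 0.14833856907054 48182 from height 155.8038623631898
```

drive_tool([
  [[0,0,0],[0.013,0,-0.014],0],
  [[0,0,0],[0,0,0],0],
])

```text
time_s: 15.98
eef_pos: [531.0, -194.3, 80.8]
tool_rot: [-179.8, -49.9, -15.0]
ft_force: [-0.2, -0.4, -4.1]
gripper_width: -0.001
gripper_force: 1.6
```

drive_tool([
  [[0,0,0],[0.013,0,-0.014],0],
  [[0,0,0],[0,0,0],0],
])

```text
time_s: 16.23
eef_pos: [530.6, -194.1, 81.4]
tool_rot: [-179.7, -49.9, -15.0]
ft_force: [0.1, 0.2, -5.2]
gripper_width: -0.005
gripper_force: 2.2
```

drive_tool([
  [[0,0,0],[0.013,0,-0.014],0],
  [[0,0,0],[0,0,0],0],
])

```text
time_s: 16.48
eef_pos: [530.3, -193.9, 82.0]
tool_rot: [-179.7, -49.8, -15.0]
ft_force: [-0.6, -1.2, -7.3]
gripper_width: -0.003
gripper_force: 3.2
```

```bash
python3 -c "
from h import *
lip()"
```

```text
t 16.48 tcp chest [-85.6  75.2  82. ] F chest [-0.2 -1.4 -7.3] grip -0.0 j [-31. -41. 135.  20.  39.  64.]
past 36.8  lip rise est 30.1 tip upper corner x -78.5 tilt 49.8
```

drive_tool([
  [[0,0,0],[-0.014,0,0.012],0],
  [[0,0,0],[0,0.07,0.02],0],
  [[0,0,0],[0,0.07,0.03],0],
  [[0,0,0],[0,0,0],0],
])

```text
time_s: 16.98
eef_pos: [530.7, -202.1, 79.5]
tool_rot: [-179.6, -49.9, -15.1]
ft_force: [-4.1, 5.2, -5.1]
gripper_width: -0.003
gripper_force: 3.6
```

```bash
python3 -c "
from h import *
lip()"
```

```text
t 16.98 tcp chest [-83.   67.4  79.5] F chest [-5.3  3.9 -5.1] grip -0.0 j [-32. -40. 135.  22.  39.  61.]
past 40.1  lip rise est 29.7 tip upper corner x -75.9 tilt 49.9
```

drive_tool([
  [[0,0,0],[0,0.06,0.01],0],
  [[0,0,0],[0,0.06,0],0],
  [[0,0,0],[0,0,0],0],
])

```text
time_s: 17.35
eef_pos: [529.4, -209.2, 79.2]
tool_rot: [-179.6, -49.9, -15.1]
ft_force: [-2.9, 4.8, -4.7]
gripper_width: -0.003
gripper_force: 3.4
```

drive_tool([
  [[0,0,0],[0,0.05,0],0],
  [[0,0,0],[0,0,0],0],
])

```text
time_s: 17.6
eef_pos: [528.6, -211.9, 79.2]
tool_rot: [-179.6, -49.9, -15.1]
ft_force: [-2.2, 5.6, -4.1]
gripper_width: 0.002
gripper_force: 3.4
```

drive_tool([
  [[0,0,0],[0,0.05,0],0],
  [[0,0,0],[0,0,0],0],
])

```text
time_s: 17.85
eef_pos: [527.9, -214.8, 79.2]
tool_rot: [-179.6, -49.9, -15.1]
ft_force: [-2.6, 6.4, -5.0]
gripper_width: -0.001
gripper_force: 3.4
```

```bash
python3 -c "
from h import *
lip()"
```

```text
t 17.85 tcp chest [-82.5  54.4  79.2] F chest [-4.2  5.5 -5. ] grip -0.0 j [-35. -39. 134.  24.  39.  58.]
past 40.7  lip rise est 29.8 tip upper corner x -75.4 tilt 49.9
```

drive_tool([
  [[0,0,0],[0,0.05,0],0],
  [[0,0,0],[0,0,0],0],
])

```text
time_s: 18.1
eef_pos: [527.1, -217.7, 79.1]
tool_rot: [-179.6, -49.9, -15.1]
ft_force: [-3.0, 6.4, -5.3]
gripper_width: 0.001
gripper_force: 3.4
```

drive_tool([
  [[0,0,0],[0,0.05,0],0],
  [[0,0,0],[0,0,0],0],
])

```text
time_s: 18.35
eef_pos: [526.3, -220.6, 79.1]
tool_rot: [-179.6, -49.9, -15.1]
ft_force: [-2.6, 6.0, -5.2]
gripper_width: -0.001
gripper_force: 3.4
```

```bash
python3 -c "
from h import *
lip()"
```

```text
t 18.35 tcp chest [-82.5  48.4  79.1] F chest [-4.1  5.1 -5.2] grip -0.0 j [-36. -39. 134.  26.  40.  56.]
past 40.7  lip rise est 29.7 tip upper corner x -75.4 tilt 49.9
```

drive_tool([
  [[0,0,0],[0,0.05,0],0],
  [[0,0,0],[0,0,0],0],
])

```text
time_s: 18.6
eef_pos: [525.6, -223.5, 79.1]
tool_rot: [-179.6, -49.9, -15.0]
ft_force: [-3.5, 6.1, -5.6]
gripper_width: 0.001
gripper_force: 3.4
```

```bash
python3 -c "
from h import *
lip()"
```

```text
t 18.6 tcp chest [-82.5  45.4  79.1] F chest [-5.   5.  -5.6] grip 0.0 j [-36. -39. 134.  26.  40.  55.]
past 40.8  lip rise est 29.8 tip upper corner x -75.4 tilt 49.9
```

drive_tool([
  [[0,0,0],[0,0.05,0],0],
  [[0,0,0],[0,0,0],0],
])

```text
time_s: 18.85
eef_pos: [524.8, -226.4, 79.1]
tool_rot: [-179.6, -49.9, -15.0]
ft_force: [-2.5, 6.0, -6.1]
gripper_width: 0.0
gripper_force: 3.4
```

drive_tool([
  [[0,0,0],[0,0.05,0],0],
  [[0,0,0],[0,0,0],0],
])

```text
time_s: 19.1
eef_pos: [524.1, -229.3, 79.1]
tool_rot: [-179.6, -49.9, -15.0]
ft_force: [-3.0, 7.0, -5.0]
gripper_width: -0.004
gripper_force: 3.4
```

drive_tool([
  [[0,0,0],[0,0.04,0],0],
  [[0,0,0],[0,0,0],0],
])

```text
time_s: 19.35
eef_pos: [523.4, -231.6, 79.1]
tool_rot: [-179.6, -49.9, -15.0]
ft_force: [-2.6, 5.2, -4.9]
gripper_width: 0.004
gripper_force: 3.4
```

```bash
python3 -c "
from h import *
lip()"
```

```text
t 19.35 tcp chest [-82.4  37.   79.1] F chest [-3.8  4.4 -4.9] grip 0.0 j [-38. -38. 134.  28.  40.  53.]
past 40.8  lip rise est 29.8 tip upper corner x -75.4 tilt 49.9
```

drive_tool([
  [[0,0,0],[0,0.05,0],0],
  [[0,0,0],[0,0,0],0],
])

```text
time_s: 19.6
eef_pos: [522.7, -234.5, 79.1]
tool_rot: [-179.6, -49.9, -15.0]
ft_force: [-3.0, 6.4, -5.4]
gripper_width: -0.001
gripper_force: 4.1
```

drive_tool([
  [[0,0,0],[0,0.05,0],0],
  [[0,0,0],[0,0,0],0],
])

```text
time_s: 19.85
eef_pos: [522.0, -237.0, 79.1]
tool_rot: [-179.6, -49.9, -15.1]
ft_force: [-2.9, 7.7, -5.2]
gripper_width: 0.0
gripper_force: 4.1
```

drive_tool([
  [[0,0,0],[0,0.04,0],0],
  [[0,0,0],[0,0,0],0],
])

```text
time_s: 20.1
eef_pos: [521.5, -239.2, 79.1]
tool_rot: [-179.6, -49.9, -15.1]
ft_force: [-1.5, 7.4, -5.4]
gripper_width: -0.004
gripper_force: 4.3
```

```bash
python3 -c "
from h import *
lip()"
```

```text
t 20.1 tcp chest [-82.4  29.2  79.1] F chest [-3.3  6.8 -5.4] grip -0.0 j [-39. -37. 133.  29.  41.  51.]
past 41.0  lip rise est 29.9 tip upper corner x -75.3 tilt 49.9
```

drive_tool([
  [[0,0,0],[0,0.04,0],0],
  [[0,0,0],[0,0,0],0],
])

```text
time_s: 20.35
eef_pos: [521.0, -241.4, 79.2]
tool_rot: [-179.5, -49.9, -15.1]
ft_force: [-0.6, 7.3, -4.8]
gripper_width: 0.006
gripper_force: 4.4
```

drive_tool([
  [[0,0,0],[0,0.04,0],0],
  [[0,0,0],[0,0,0],0],
])

```text
time_s: 20.6
eef_pos: [520.5, -243.7, 79.3]
tool_rot: [-179.5, -49.9, -15.1]
ft_force: [0.0, 8.1, -4.0]
gripper_width: 0.002
gripper_force: 4.5
```

```bash
python3 -c "
from h import *
lip()"
```

```text
t 20.6 tcp chest [-82.2  24.6  79.3] F chest [-2.1  7.9 -4. ] grip 0.0 j [-40. -37. 133.  30.  41.  50.]
past 41.2  lip rise est 30.3 tip upper corner x -75.1 tilt 49.9
```

drive_tool([
  [[0,0,0],[0,0.045,0],0],
  [[0,0,0],[0,0,0],0],
])

```text
time_s: 20.85
eef_pos: [519.8, -246.2, 79.4]
tool_rot: [-179.5, -49.9, -15.1]
ft_force: [-0.1, 8.5, -4.9]
gripper_width: -0.0
gripper_force: 4.5
```

drive_tool([
  [[0,0,0],[0.012,0.01,-0.012],0],
  [[0,0,0],[0,0,0],0],
])

```text
time_s: 21.1
eef_pos: [519.4, -246.8, 80.1]
tool_rot: [-179.5, -49.9, -15.1]
ft_force: [-0.4, 7.8, -5.8]
gripper_width: -0.003
gripper_force: 4.0
```

```bash
python3 -c "
from h import *
lip()"
```

```text
t 21.1 tcp chest [-82.4  21.3  80.1] F chest [-2.5  7.5 -5.8] grip -0.0 j [-40. -37. 133.  30.  41.  49.]
past 41.2  lip rise est 31.0 tip upper corner x -75.3 tilt 49.9
```

drive_tool([
  [[0,0,0],[0.013,0,-0.015],0],
  [[0,0,0],[0,0,0],0],
])

```text
time_s: 21.35
eef_pos: [519.2, -246.9, 81.1]
tool_rot: [-179.6, -49.8, -15.0]
ft_force: [0.2, 7.2, -6.1]
gripper_width: 0.001
gripper_force: 3.7
```

```bash
python3 -c "
from h import *
lip()"
```

```text
t 21.35 tcp chest [-82.6  21.1  81.1] F chest [-1.7  7.1 -6.1] grip 0.0 j [-40. -37. 133.  30.  41.  49.]
past 41.2  lip rise est 32.1 tip upper corner x -75.5 tilt 49.8
```

drive_tool([
  [[0,0,0],[0.013,0.01,-0.015],0],
  [[0,0,0],[0,0,0],0],
])

```text
time_s: 21.6
eef_pos: [518.8, -247.4, 82.2]
tool_rot: [-179.6, -49.8, -15.0]
ft_force: [-1.0, 8.3, -5.8]
gripper_width: 0.004
gripper_force: 4.0
```

drive_tool([
  [[0,0,0],[0.013,0.01,-0.015],0],
  [[0,0,0],[0,0,0],0],
])

```text
time_s: 21.85
eef_pos: [518.2, -248.1, 83.3]
tool_rot: [-179.6, -49.8, -15.0]
ft_force: [-5.0, 7.0, -4.8]
gripper_width: 0.004
gripper_force: 3.9
```

```bash
python3 -c "
from h import *
lip()"
```

```text
t 21.85 tcp chest [-83.2  19.7  83.3] F chest [-6.7  5.5 -4.8] grip 0.0 j [-41. -37. 133.  30.  42.  49.]
past 41.1  lip rise est 34.2 tip upper corner x -76.1 tilt 49.8
```

The lid is past the nose with light forces. I'll keep raising along the arc, tilting flatter so the tips stay on the tongue.

drive_tool([
  [[0,0.02,0],[0.033,0,-0.029],0],
  [[0,0.02,0],[0.033,0,-0.027],0],
  [[0,0,0],[0,0,0],0],
])

```text
time_s: 22.22
eef_pos: [517.7, -248.5, 87.8]
tool_rot: [-179.6, -52.1, -15.1]
ft_force: [-4.8, 4.6, -5.8]
gripper_width: -0.001
gripper_force: 4.4
```

```bash
python3 -c "
from h import *
lip()"
```

```text
t 22.23 tcp chest [-83.6  19.2  87.8] F chest [-5.8  3.2 -5.8] grip -0.0 j [-41. -39. 134.  33.  40.  47.]
past 39.6  lip rise est 36.8 tip upper corner x -76.8 tilt 52.1
```

drive_tool([
  [[0,0.02,0],[0.033,0,-0.029],0],
  [[0,0.02,0],[0.033,0,-0.027],0],
  [[0,0,0],[0,0,0],0],
])

```text
time_s: 22.6
eef_pos: [517.6, -248.6, 93.2]
tool_rot: [-179.6, -54.4, -15.1]
ft_force: [-3.8, 5.4, -7.8]
gripper_width: -0.0
gripper_force: 4.9
```

```bash
python3 -c "
from h import *
lip()"
```

```text
t 22.6 tcp chest [-83.7  19.1  93.2] F chest [-5.1  4.2 -7.8] grip -0.0 j [-42. -40. 136.  36.  39.  44.]
past 38.9  lip rise est 40.8 tip upper corner x -77.3 tilt 54.4
```

drive_tool([
  [[0,0,0],[0.023,0,-0.025],0],
  [[0,0,0],[0.023,0,-0.025],0],
  [[0,0,0],[0,0,0],0],
])

```text
time_s: 22.98
eef_pos: [517.4, -248.9, 99.0]
tool_rot: [-179.7, -54.5, -15.0]
ft_force: [-1.8, 5.5, -6.2]
gripper_width: 0.003
gripper_force: 4.2
```

drive_tool([
  [[0,0,0],[0.023,0,-0.025],0],
  [[0,0,0],[0.023,0,-0.025],0],
  [[0,0,0],[0,0,0],0],
])

```text
time_s: 23.35
eef_pos: [516.6, -249.4, 104.0]
tool_rot: [-179.8, -54.6, -15.0]
ft_force: [-3.5, 5.0, -4.4]
gripper_width: 0.001
gripper_force: 3.4
```

```bash
python3 -c "
from h import *
lip()"
```

```text
t 23.35 tcp chest [-84.4  18.1 104. ] F chest [-4.6  3.9 -4.4] grip 0.0 j [-42. -41. 135.  35.  40.  45.]
past 41.2  lip rise est 52.7 tip upper corner x -78.0 tilt 54.6
```

```bash
cat > arc.py <<'E'
from h import *; from kin import ik
def tcp(th,t,p=40,y=18):
    f=th-.2213; e=np.array([60-164*np.cos(f),0,120+164*np.sin(f)]); t=np.radians(t)
    q=e+p*np.array([np.sin(t),0,-np.cos(t)])-10*np.array([np.cos(t),0,np.sin(t)]); q[1]=y; return q
def steps(ths,ts,n):
    s,R=st(); P=s['eef_pos']
    for th,t in zip(ths,ts):
        G=C@Ro.from_euler('x',180,degrees=True).as_matrix()@Ro.from_euler('y',t,degrees=True).as_matrix()
        Q=c2w(tcp(th,t)); rv=Ro.from_matrix(R.T@G).as_rotvec(); M=R@Ro.from_rotvec(rv/2).as_matrix()
        print(round(th,2),np.round(w2c(Q)),ik(Q,(180,-t,-15)),'per row turn',np.round(rv/n,4),'shift',np.round(M.T@(Q-P)/60/n,3)); P,R=Q,G
E
python3 - <<'E'
from arc import *
lip(); steps(np.linspace(.307,1.77,7)[1:],np.linspace(54,36,7)[1:],5)
E
```

```text
[339. 371. 552. 155.  94.  33.   7.] 3.0025451126540474
t 23.35 tcp chest [-84.4  18.1 104. ] F chest [-4.6  3.9 -4.4] grip 0.0 j [-42. -41. 135.  35.  40.  45.]
past 41.2  lip rise est 52.7 tip upper corner x -78.0 tilt 54.6
t 23.35 tcp chest [-84.4  18.1 104. ] F chest [-4.6  3.9 -4.4] grip 0.0 j [-42. -41. 135.  35.  40.  45.]
0.55 [-70.  18. 140.] (array([-39.6, -37.9, 128. ]), np.float64(0.0)) per row turn [-0.0006 -0.0126  0.    ] shift [ 0.124  0.    -0.036]
0.79 [-55.  18. 175.] (array([-37.8, -33.8, 120.6]), np.float64(0.0)) per row turn [ 0.     -0.0105 -0.    ] shift [ 0.122  0.    -0.035]
1.04 [-31.  18. 204.] (array([-35.7, -28. , 112.4]), np.float64(0.0)) per row turn [-0.     -0.0105  0.    ] shift [ 0.126 -0.    -0.01 ]
1.28 [ -1.  18. 227.] (array([-33.7, -21. , 103.8]), np.float64(0.0)) per row turn [ 0.     -0.0105  0.    ] shift [0.125 0.    0.015]
1.53 [ 34.  18. 241.] (array([-31.8, -13.5,  95.1]), np.float64(0.0)) per row turn [-0.     -0.0105 -0.    ] shift [0.119 0.    0.04 ]
1.77 [ 72.  18. 246.] (array([-30.2,  -5.6,  86.4]), np.float64(0.0)) per row turn [ 0.     -0.0105 -0.    ] shift [ 0.109 -0.     0.063]
```

```bash
sed -i 's/p=40/p=32/' arc.py; python3 - <<'E'
from arc import *
steps(np.linspace(.307,1.77,7)[1:],np.linspace(54,36,7)[1:],5)
E
```

```text
[339. 371. 552. 155.  94.  33.   7.] 3.0025451126540474
t 23.35 tcp chest [-84.4  18.1 104. ] F chest [-4.6  3.9 -4.4] grip 0.0 j [-42. -41. 135.  35.  40.  45.]
0.55 [-77.  18. 145.] (array([-40.1, -39.4, 128.4]), np.float64(0.0)) per row turn [-0.0006 -0.0126  0.    ] shift [ 0.125  0.    -0.062]
0.79 [-61.  18. 180.] (array([-38.2, -35.1, 120.8]), np.float64(0.0)) per row turn [ 0.     -0.0105 -0.    ] shift [ 0.123 -0.    -0.035]
1.04 [-37.  18. 210.] (array([-36. , -29. , 112.5]), np.float64(0.0)) per row turn [-0.     -0.0105  0.    ] shift [ 0.127  0.    -0.01 ]
1.28 [ -6.  18. 233.] (array([-33.9, -22. , 103.9]), np.float64(0.0)) per row turn [ 0.     -0.0105  0.    ] shift [0.126 0.    0.015]
1.53 [ 29.  18. 247.] (array([-32. , -14.3,  95.1]), np.float64(0.0)) per row turn [-0.     -0.0105 -0.    ] shift [ 0.121 -0.     0.04 ]
1.77 [ 67.  18. 252.] (array([-30.4,  -6.3,  86.4]), np.float64(0.0)) per row turn [ 0.     -0.0105 -0.    ] shift [ 0.11  -0.     0.063]
```

drive_tool([
  [[0,-0.012,0],[0.12,0,-0.07],0],
  [[0,-0.012,0],[0.12,0,-0.07],0],
  [[0,0,0],[0,0,0],0],
])

```text
time_s: 23.72
eef_pos: [519.0, -250.7, 123.5]
tool_rot: [-180.0, -53.4, -14.9]
ft_force: [-5.5, 3.4, -1.9]
gripper_width: 0.002
gripper_force: 2.3
```

drive_tool([
  [[0,-0.012,0],[0.125,0,-0.06],0],
  [[0,-0.012,0],[0.125,0,-0.055],0],
  [[0,-0.012,0],[0.125,0,-0.055],0],
  [[0,0,0],[0,0,0],0],
])

```text
time_s: 24.22
eef_pos: [524.3, -252.0, 146.9]
tool_rot: [-179.9, -51.3, -14.9]
ft_force: [-4.4, 0.1, -0.2]
gripper_width: 0.001
gripper_force: 1.9
```

```bash
python3 - <<'E'
from arc import *
steps(np.linspace(.307,1.77,7)[2:],np.linspace(54,36,7)[2:],5)
E
```

```text
[339. 371. 549. 155.  93.  33.  10.] 2.965112080587687
t 24.23 tcp chest [-76.3  17.5 146.9] F chest [-4.3 -1.1 -0.2] grip 0.0 j [-41. -40. 128.  28.  46.  53.]
0.79 [-61.  18. 180.] (array([-38.1, -35.1, 120.9]), np.float64(0.0)) per row turn [-0.0004 -0.0116  0.0002] shift [ 0.118 -0.002 -0.032]
1.04 [-37.  18. 210.] (array([-36. , -29.1, 112.6]), np.float64(0.0)) per row turn [-0.     -0.0105  0.    ] shift [ 0.127  0.    -0.01 ]
1.28 [ -6.  18. 233.] (array([-33.9, -22. , 103.9]), np.float64(0.0)) per row turn [ 0.     -0.0105  0.    ] shift [0.126 0.    0.015]
1.53 [ 29.  18. 247.] (array([-32. , -14.3,  95.1]), np.float64(0.0)) per row turn [-0.     -0.0105 -0.    ] shift [ 0.121 -0.     0.04 ]
1.77 [ 67.  18. 252.] (array([-30.4,  -6.3,  86.4]), np.float64(0.0)) per row turn [ 0.     -0.0105 -0.    ] shift [ 0.11  -0.     0.063]
```

drive_tool([
  [[0,-0.012,0],[0.12,0,-0.04],0],
  [[0,-0.011,0],[0.12,0,-0.035],0],
  [[0,-0.011,0],[0.12,0,-0.032],0],
  [[0,-0.011,0],[0.12,0,-0.03],0],
  [[0,-0.011,0],[0.12,0,-0.025],0],
])

```text
time_s: 24.85
eef_pos: [538.7, -255.6, 177.7]
tool_rot: [-179.8, -47.9, -15.0]
ft_force: [-4.7, 1.1, -1.4]
gripper_width: 0.001
gripper_force: 1.9
```

drive_tool([
  [[0,-0.01,0],[0.125,0,-0.018],0],
  [[0,-0.01,0],[0.125,0,-0.014],0],
  [[0,-0.01,0],[0.125,0,-0.01],0],
  [[0,-0.01,0],[0.125,0,-0.005],0],
  [[0,0,0],[0,0,0],0],
])

```text
time_s: 25.48
eef_pos: [557.0, -260.1, 201.7]
tool_rot: [-179.8, -45.6, -15.0]
ft_force: [-2.2, -0.7, -0.3]
gripper_width: -0.002
gripper_force: 0.9
```

```bash
python3 - <<'E'
from arc import *
steps(np.linspace(.307,1.77,7)[4:],np.linspace(54,36,7)[4:],5)
p,d,i=cam('top');cv2.imwrite('pics/t3.png',p[60:300,220:480,::-1])
E
```

```text
[338. 370. 544. 154.  91.  33.  15.] 2.9399604210939287
t 25.48 tcp chest [-42.7  18.2 201.7] F chest [-1.9 -1.2 -0.3] grip -0.0 j [-37. -31. 115.  19.  54.  63.]
1.28 [ -6.  18. 233.] (array([-33.9, -22. , 103.9]), np.float64(0.0)) per row turn [-0.0008 -0.0127  0.0001] shift [0.16  0.001 0.01 ]
1.53 [ 29.  18. 247.] (array([-32. , -14.3,  95.1]), np.float64(0.0)) per row turn [-0.     -0.0105 -0.    ] shift [ 0.121 -0.     0.04 ]
1.77 [ 67.  18. 252.] (array([-30.4,  -6.3,  86.4]), np.float64(0.0)) per row turn [ 0.     -0.0105 -0.    ] shift [ 0.11  -0.     0.063]
```

View pics/t3.png

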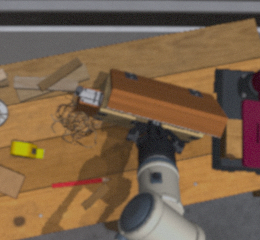

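The top view shows the lid about half raised, with the gripper under it at (150,130) and the pencil untouched at (75,183). I'll continue the arc.

drive_tool([
  [[0,-0.012,0],[0.13,0,0],0],
  [[0,-0.012,0],[0.13,0,0.005],0],
  [[0,-0.012,0],[0.13,0,0.01],0],
  [[0,-0.012,0],[0.13,0,0.015],0],
  [[0,-0.012,0],[0.13,0,0.018],0],
])

```text
time_s: 26.15
eef_pos: [585.8, -267.8, 226.1]
tool_rot: [-179.8, -42.1, -15.0]
ft_force: [-0.4, 0.1, -2.9]
gripper_width: -0.001
gripper_force: 1.0
```

drive_tool([
  [[0,-0.011,0],[0.125,0,0.025],0],
  [[0,-0.011,0],[0.125,0,0.03],0],
  [[0,-0.011,0],[0.125,0,0.035],0],
  [[0,-0.011,0],[0.125,0,0.04],0],
  [[0,0,0],[0,0,0],0],
])

```text
time_s: 26.78
eef_pos: [612.8, -275.2, 240.9]
tool_rot: [-179.8, -39.7, -15.0]
ft_force: [-0.0, -0.5, -0.1]
gripper_width: -0.003
gripper_force: 0.0
```

```bash
python3 - <<'E'
from arc import *
steps([1.65,1.75],[38,36],5)
E
```

```text
[339. 369. 541. 153.  87.  33.  18.] 3.038145413915913
t 26.77 tcp chest [ 15.2  18.1 240.9] F chest [ 0.1 -0.5 -0.1] grip -0.0 j [-33. -17.  98.  13.  61.  70.]
1.65 [ 49.  18. 251.] (array([-31.2, -10.6,  91.3]), np.float64(0.0)) per row turn [-0.0007 -0.006   0.0001] shift [0.108 0.    0.044]
1.75 [ 64.  18. 252.] (array([-30.5,  -6.8,  87. ]), np.float64(0.0)) per row turn [ 0.    -0.007 -0.   ] shift [0.043 0.    0.028]
```

drive_tool([
  [[0,-0.006,0],[0.11,0,0.04],0],
  [[0,-0.006,0],[0.11,0,0.045],0],
  [[0,-0.006,0],[0.11,0,0.045],0],
  [[0,-0.006,0],[0.11,0,0.045],0],
  [[0,0,0],[0,0,0],0],
])

```text
time_s: 27.4
eef_pos: [638.8, -281.9, 248.6]
tool_rot: [-179.8, -38.3, -15.0]
ft_force: [-0.1, -0.1, -0.1]
gripper_width: 0.002
gripper_force: 0.0
```

```bash
python3 - <<'E'
from arc import *
steps([1.7],[38],5)
p,d,i=cam('top');c=(cloud(d,i)-O)@C
m=(c[...,2]>150)&(c[...,1]<-30)&(c[...,1]>-125)&(c[...,0]>-110)&(c[...,0]<160)
print(m.sum(),[np.round(np.percentile(c[m],q,axis=0)) for q in(2,50,98)])
p,d,i=cam('scene');cv2.imwrite('pics/s4.png',cv2.resize(p[60:240,220:440,::-1],None,fx=3,fy=3))
E
```

```text
[339. 370. 541. 153.  87.  33.  19.] 3.0660552034112243
t 27.4 tcp chest [ 42.   18.3 248.6] F chest [-0.1 -0.1 -0.1] grip 0.0 j [-32. -12.  93.  12.  63.  71.]
1.7 [ 57.  18. 252.] (array([-31. ,  -9.4,  90.1]), np.float64(0.0)) per row turn [-0.0008 -0.0009  0.0001] shift [0.045 0.001 0.022]
1437 [array([ -12., -123.,  155.]), array([ 71., -75., 278.]), array([ 97., -31., 326.])]
```

View pics/s4.png

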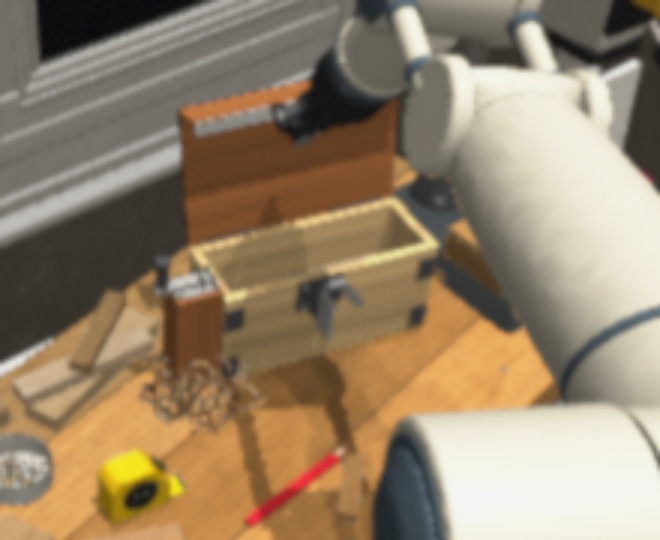

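The lid leans back open at (290,160) and the catch on the box front at (325,300) is free. The fingers are in the clear, so I'll withdraw down and back along the axis.

drive_tool([
  [[0,0,0],[-0.2,0,0],0],
  [[0,0,0],[-0.3,0,-0.3],0],
  [[0,0,0],[-0.3,0,-0.6],0],
  [[0,0,0],[-0.2,0,-0.6],0],
  [[0,0,0],[-0.1,0,-0.6],0],
])

```text
time_s: 28.12
eef_pos: [510.9, -248.0, 305.8]
tool_rot: [-179.8, -38.2, -15.0]
ft_force: [0.1, -0.9, -0.4]
gripper_width: 0.002
gripper_force: 0.0
```

drive_tool([
  [[0,0,0],[0,0,-0.4],0],
  [[0,0,0],[0,0,0],0],
  [[0,0,0],[0,0,0],0],
  [[0,0,0],[0,0,0],0],
  [[0,0,0],[0,0,0],0],
])

```text
time_s: 28.75
eef_pos: [498.5, -244.8, 323.6]
tool_rot: [-179.7, -38.1, -15.0]
ft_force: [0.2, -0.5, -0.9]
gripper_width: 0.0
gripper_force: 0.0
```

```bash
python3 - <<'E'
from h import *
st()
for n in('top','wrist','scene'):
    p,d,i=cam(n);c=(cloud(d,i)-O)@C
    m=(c[...,2]>150)&(c[...,2]<270)&(abs(c[...,1])<120)&(c[...,0]>40)&(c[...,0]<130)
    if m.sum()>50:
        k=np.polyfit(c[m][:,2],c[m][:,0],1); print(n,m.sum(),'lid angle',np.pi/2+np.arctan(k[0]),'x at 200',np.polyval(k,200))
    if n!='wrist':
        b=(c[...,2]>158)&(c[...,2]<180)&(abs(c[...,0]+15)<20)&(c[...,1]>140)&(c[...,1]<230); print(n,'knob',np.round(np.median(c[b],0)) if b.any() else 0)
    if n=='scene': cv2.imwrite('pics/s5.png',cv2.resize(p[60:290,150:440,::-1],None,fx=2.5,fy=2.5))
E
```

```text
t 28.75 tcp chest [-103.1   17.8  323.6] F chest [ 0.3 -0.4 -0.9] grip 0.0 j [-39. -33. 101.  15.  77.  68.]
top 1724 lid angle 1.8142222523939453 x at 200 84.00766534212907
top knob [-15. 195. 176.]
wrist 15603 lid angle 1.7748462545313801 x at 200 83.24475895916169
scene 1775 lid angle 1.8157300247891721 x at 200 84.70521274060796
scene knob [-16. 198. 175.]
```

View pics/s5.png

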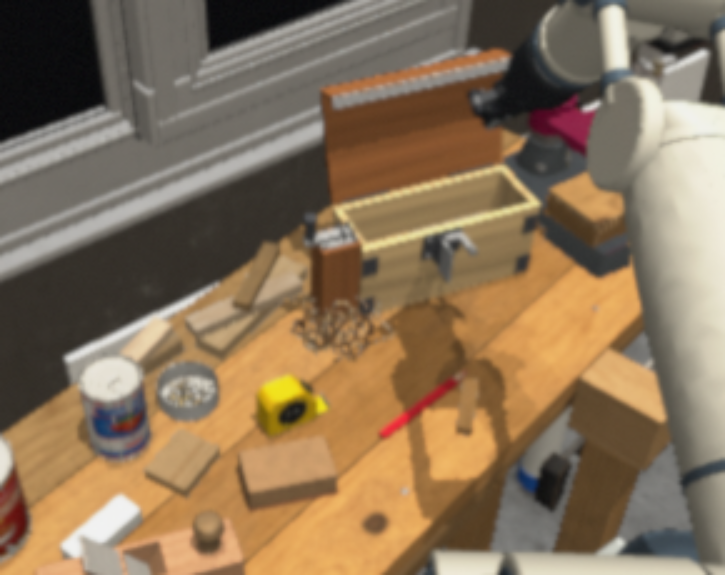

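The lid is at about 1.8 rad at (420,120), the bolt is drawn 30 mm, and the gripper touches nothing. The bystanders are where they were, so I'm handing in.

```bash
python3 -c "
from h import *
print(job.finish_job())"
```

```text
the job is handed in; nothing more can be done
None
```

I handed the job in after about 29 s of robot time; no verdict came back. By camera the lid stands open at about 1.8 rad, the bolt is drawn about 30 mm, the catch looks free, the bystanders look unmoved, and the arm was clear.

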